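Load a contact bar under the sprung finger of a welding nest

TASK

Take the copper bar with the upright tab from the parts tray, lay it in the welding nest's channel, wedge nose towards the stop, and slide it in so that the nose pushes the sprung hold-down finger up, until the finger's roller drops into the groove across the bar. Push gently, without ramming the stop, and leave the bar flat in the nest, held down by the finger. Leave the other things where they are.

Things in the scene. Friction and masses are not known exactly. Their poses are not given: they have to be found in the camera images.
- bar: Copper bar 110 long (x) x 22 wide (y) x 12 thick, 0.26 kg, loose in the tray with its nose roughly away from the robot. Origin: centre of its underside; x runs to the nose, z up. Grip it by its upright tab, near one end.
- bar_tab (a point): Middle of the bar's tab (bar frame x = -29, z = 30 mm). The tab is 22 long (x) x 16 thick (y) and stands from z = 12 to z = 48; grip it across y with the fingertips above z = 13, clear of the wider bar.
- bar_groove (a point): Centre of the floor of the cross groove in the bar's top (x = +20, z = 8 mm); the groove is 17 mm long in x, 4 mm deep, over the full width.
- bar_nose (a point): Middle of the bar's nose edge on its underside (x = +55 mm). The top slopes down to the nose as a wedge over the last 18 mm, from 12 to 3 mm thick.
- nest: Fixed steel welding nest, base plate 290 (x) x 100 (y) x 12 mm. Origin: centre of its underside; z up, x runs into the nest, away from the robot. The bar slides on the plate's top (z = 12) along y = 0. At its inner end stands a head with a rigid stop and the sprung finger. Sliding the bar in takes about 5 to 10 N if it is not also pressed down; over 25 N against stop, finger or rails is ramming.
- nest_mouth (a point): Point on the plate's top (x = -40, y = 0, z = 12 mm in the nest) where the two guide rails begin: 26 mm apart, 7 mm high, up to x = +60; before them a flared mouth from x = -66. The bar may be laid in from above.
- finger (a joint): Finger angle, rad: 0 at rest, about 0.13 with the roller on the bar's full thickness, about 0.065 with it down in the groove. The spring bears with about 4 N. Level hinge 60 mm beyond the roller, on a head up to 50 mm tall; the finger points to -x.
- nest_slot (a point): Middle of the slot (x = +60, y = 0, z = 12 mm in the nest) along which the head is clamped by hand: its stop face lies anywhere within 30 mm of here in x, not measured. Free roller, 14 mm in diameter and wide: at rest its axis is 33 mm before the stop face, underside 4 mm over the plate; with the bar's nose at the stop it sits in the groove with about 2 mm of play.
- tray: Fixed low aluminium parts tray, 230 x 160 mm, walls 14 mm high and 4 thick, floor 4 thick; origin at the centre of its underside. The bar lies on its floor.
- plain_bar: Bystander: short flat copper bar without tab, 60 x 22 x 8 mm, in the tray. Origin under its centre.
- carbon0: Bystander: small black carbon block, 16 x 14 x 12 mm, in the tray. Origin under its centre.
- carbon1: Bystander: a second such carbon block in the tray.
- screwdriver: Bystander: screwdriver lying on the table beyond the nest and tray.
- wrench: Bystander: steel wrench lying on the table to the right.
- cleaner: Bystander: grey bottle 56 mm in diameter, 130 mm high, standing on the table to the left.
Things that resemble listed ones, but are neither listed nor needed, are in the scene too. Of the things that look like the bar, take the one that is farthest to the robot's right at the start.

How it is judged:
By the outcome, as a careful person would: the job done as asked, in the order asked, and still so for the second after the job is handed in, with the robot touching nothing.
It also fails if it takes over 72 s, if anything falls off the work surface, if the arm or the gripper's body presses on something with over 40 N, if the wrist force passes 120 N, or if a joint passes its speed limit or range.

ROBOT

A 6-joint arm with a two-finger parallel gripper is mounted at the origin on the work surface. World frame = base frame: x ahead of the robot, y to its left, z up, the work surface at z = 0. Lengths are in m, angles in rad, forces in N, time in s.
With the tool pointing down it reaches from about 0.3 to 0.95 m from the base axis. Payload 3.1 kg.
Tool frame: the origin (TCP) lies midway between the tips of the shut fingers; the grasp point (between the pads) lies 19 mm behind it; z points along the fingers, y is the line along which they close (so a half turn about z gives the same grasp; the last joint's range is limited). The gripper opens to 85 mm and grips with 20 to 120 N. Pads are 22 mm wide; open, the fingers measure 114 mm over their backs; the gripper's body (76 mm by 85 mm) begins 54 mm behind the grasp point. The pads swing forward as they close: fully open they stand 13 mm farther back than shut.
Start: joints at [1.133, 0.308, 1.634, -0, 1.2, -0.07], TCP at [0.225, 0.583, 0.209] pointing down, gripper open.
Joint ranges: [-3.06, 3.06], [-0.79, 1.96], [0.05, 2.63], [-1.19, 4.34], [0.05, 2.64], [-2.94, 2.94]. Speed limits (rad/s): [2.79, 2.79, 3.14, 3.14, 3.14, 3.14].

INTERFACE

Orientations are given as a unit quaternion [w, x, y, z].
In Python, from cell import get_state, get_image, camera_model, job_done, spot_in, place_of gives the robot as it stands. The module is installed in compiled form; this text tells all that it offers.
- The arm moves only by the shell command python3 -m handwheel 'ROWS' [OPENING]. ROWS is JSON, a list that holds one entry, the list of rows, each a list of 6 numbers: the shift along the tool's x, y, z in units of 30 mm (1.0 is 30 mm), then the turn, a rotation vector about the tool's x, y, z in units of 6 degrees (1.0 is 6 degrees). A call has 1 to 8 rows; each row shifts and turns the commanded pose from where the row before left it, along the tool's axes as they then stand; what a row does not reach is not made up. A row lasts 1/12 s, in which the tool goes at most 41.7 mm and 7.16 degrees, less where a joint would pass 70% of its speed; a pose out of reach is approached as far as the arm can. A call is refused whole if a number of a shift passes 1 or a number of a turn 1, either way. A call with a gripper value outside its range is refused whole. OPENING is the opening, from 0 (shut) to 1 (fully open), set as the call begins (- or left out, the last holds). The fingers move at their own pace and stop on an object; the grip force is fixed at half the most. Time passes only in rows, so rows that do not move let the fingers close. It gives the time, the measured TCP pose, the force, the opening and the grip force at its end, in the units of the state.
- get_state(): the state, without advancing time (a new reading comes with each control period).
- get_image(name): name is "scene" or "top" or "wrist"; returns the picture (480x640x3 uint8, red, green, blue); there is no depth.
- camera_model(name): a dict with "vertical_fov" (degrees; the focal length in pixels is half the picture's height over the tangent of half this angle, whatever the lens; pixels are square), "cx", "cy" (the principal point, pixels), "R" (3x3) and "t" (3): a world point X has camera coordinates R X + t. Camera axes: x right, y down, z forward; pixel columns grow to the right and rows downward; lengths in m; the calibration is good to about 2 mm. The wrist camera is an equidistant fisheye: a pixel r from the principal point sees the ray r / f radians off the axis. A picture is of the moment at which its call begins: read the wrist's pose just before it. camera_model takes no time and is no camera call; for the wrist camera it gives the pose at the moment of the call.
- job_done(): hands the job in; it is judged then, once.
Trained networks look in the newest picture that a camera, given by its name, has taken for a name from the list of things; names that differ only in an ending like _2 or _b are one class to them, and where a whole thing is asked for, a point or a joint stands for the part that bears it (a point fixed in the world has none). Each returns a list of dicts, best first, with "confidence" (0 to 1); they miss things now and then, are a little off and sometimes report something else, mostly with a low value. They report only what shows in the picture. A call takes as long as a camera call. They do not tell look-alikes from the thing itself.
- spot_in(camera, label): "xy" ([column, row] in pixels, amid what is visible of it).
- place_of(camera, label): "xy" ([column, row] in pixels: a listed point, or the origin of a listed thing).
The state is a dict: "clock": time; "qpos": joint angles; "dq": joint speeds; "joint_torque": joint torques, N m; "eef_pos": TCP position; "ee_rot": TCP orientation; "ft_force": force on the tool from outside, world axes, zero at the start; "torque": the same for the moment, N m; "gripper_width": finger opening in m; "finger_force": force on a finger pad.
Only numpy, scipy, OpenCV 4.12 (cv2) and the standard library are available. Lean on these libraries where they do the work, as an engineer would, in place of code of your own. Each camera call takes 0.05 s, during which the arm holds its last target. There are 200 camera calls.

## Working session

There is one attempt and no reset: what is moved stays moved. The work goes in short steps, Python scripts to look and compute and a shell command to move; the robot and the scene stay as the last step left them, time stands still between calls to the robot, and variables do not carry over. Pictures are saved under pics/ and viewed, at most 10 in all, crops included, and the job is handed in when it is done.

```bash
mkdir -p pics
cat > h.py <<'E'
import numpy as np, cv2
from cell import *
def snap(n,f):
    m=camera_model(n); im=get_image(n); cv2.imwrite('pics/'+f,im[:,:,::-1]); return im,m
def ray(m,xy,n):
    f=240/np.tan(np.radians(m['vertical_fov'])/2); d=np.array([(xy[0]-m['cx'])/f,(xy[1]-m['cy'])/f])
    if n=='wrist':
        r=np.hypot(*d); v=np.r_[d*(np.sin(r)/max(r,1e-9)),np.cos(r)]
    else: v=np.r_[d,1]
    R=np.array(m['R']); return -R.T@np.array(m['t']), R.T@v
def onz(m,xy,z,n):
    o,v=ray(m,xy,n); return o+v*(z-o[2])/v[2]
def proj(m,X,n):
    f=240/np.tan(np.radians(m['vertical_fov'])/2); c=np.array(m['R'])@X+np.array(m['t'])
    if n=='wrist':
        rr=np.hypot(c[0],c[1]); th=np.arctan2(rr,c[2]); u=c[:2]/max(rr,1e-9)*th
    else: u=c[:2]/c[2]
    return np.array([m['cx'],m['cy']])+f*u
E
python3 - <<'E'
from h import *
np.set_printoptions(precision=4,suppress=True)
for n in('top','scene'):
    im,m=snap(n,n+'0.png')
    print(n,-np.array(m['R']).T@m['t'],m['vertical_fov'])
    for l,z in(('bar_tab',.034),('bar_nose',.004),('bar_groove',.012),('nest_mouth',.012),('nest_slot',.012),('nest',0),('tray',0)):
        for d in place_of(n,l)[:4]: print(l,np.round(d['xy'],1),round(d['confidence'],2),onz(m,d['xy'],z,n))
s=get_state();print(s['clock'],s['eef_pos'],s['ee_rot'],s['gripper_width'],s['ft_force'])
E
```

```text
top [0.5326 0.0426 1.3992] 44.245429437173804
bar_tab [107.1 281.2] 0.9 [0.5071 0.5057 0.034 ]
bar_tab [248.6 264.1] 0.76 [0.5496 0.1814 0.034 ]
bar_tab [177.8 331.9] 0.66 [0.3927 0.3411 0.034 ]
bar_tab [183.2 195.8] 0.62 [0.7064 0.3352 0.034 ]
bar_nose [154.6 313.2] 0.93 [0.4327 0.4029 0.004 ]
bar_nose [142.6 297. ] 0.92 [0.4703 0.4318 0.004 ]
bar_nose [168.7 166.7] 0.8 [0.7793 0.3774 0.004 ]
bar_nose [261.  232.2] 0.61 [0.6256 0.1563 0.004 ]
bar_groove [127.1 289.8] 0.8 [0.4871 0.4661 0.012 ]
bar_groove [254.8 242.5] 0.74 [0.6007 0.1698 0.012 ]
bar_groove [169.  320.3] 0.59 [0.4171 0.367  0.012 ]
bar_groove [139.3 231.3] 0.37 [0.6243 0.441  0.012 ]
nest_mouth [404.1 264.5] 0.81 [ 0.5524 -0.1818  0.012 ]
nest_slot [398.  222.5] 0.74 [ 0.6514 -0.1671  0.012 ]
nest_slot [398.  253.2] 0.66 [ 0.5789 -0.1673  0.012 ]
nest [399.2 251.4] 0.92 [ 0.5836 -0.172   0.    ]
tray [256.6 257.2] 0.62 [0.5665 0.1661 0.    ]
scene [1.4314 0.7146 0.8123] 53.5980456285648
bar_tab [361.7 265.4] 0.96 [0.5716 0.1911 0.034 ]
bar_tab [442.7 257. ] 0.89 [0.3968 0.3393 0.034 ]
bar_tab [486.2 306.4] 0.68 [0.50
[... 198 characters left out ...]
0.4714 0.4319 0.004 ]
bar_groove [450.3 270.9] 0.78 [0.4115 0.3733 0.012 ]
bar_groove [468.4 304.4] 0.7 [0.5052 0.4676 0.012 ]
bar_groove [375.2 341. ] 0.64 [0.7564 0.3571 0.012 ]
bar_groove [351.7 271.6] 0.59 [0.5871 0.1712 0.012 ]
nest_mouth [270.4 220.9] 0.66 [ 0.5461 -0.1682  0.012 ]
nest_mouth [432.9 331.7] 0.33 [0.646  0.4437 0.012 ]
nest_mouth [350.5 254. ] 0.18 [0.5247 0.1225 0.012 ]
nest_slot [246.2 232.1] 0.89 [ 0.6383 -0.1803  0.012 ]
nest [260.  226.2] 0.79 [ 0.5758 -0.1849  0.    ]
tray [355.1 271.7] 0.92 [0.5688 0.1704 0.    ]
tray [349.1 270.4] 0.53 [0.5748 0.1545 0.    ]
0.8 [0.2247 0.5832 0.2091] [-0.      0.1829  0.9831  0.    ] 0.08539716091350881 [-0.0134 -0.3934  0.5753]
```

View pics/top0.png

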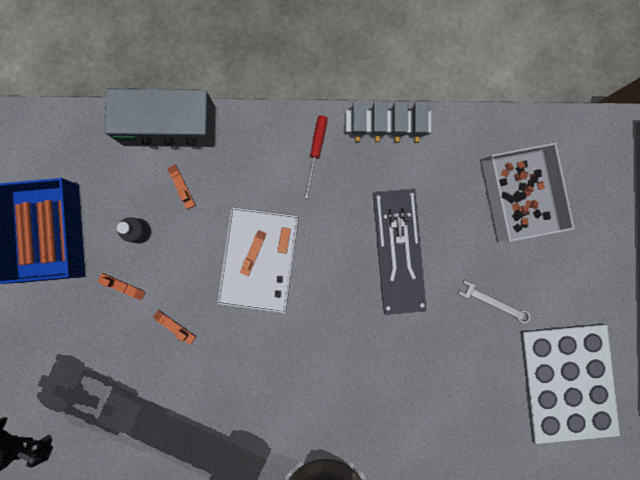

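Run:
```python
import cv2
a=cv2.imread('pics/top0.png'); 
l=cv2.resize(a[190:330,190:330],(400,400),interpolation=cv2.INTER_CUBIC);r=cv2.resize(a[180:320,330:470],(400,400),interpolation=cv2.INTER_CUBIC)
cv2.imwrite('pics/crop0.png',cv2.hconcat([l,r]))
```

```text
(no output)
```

View pics/crop0.png

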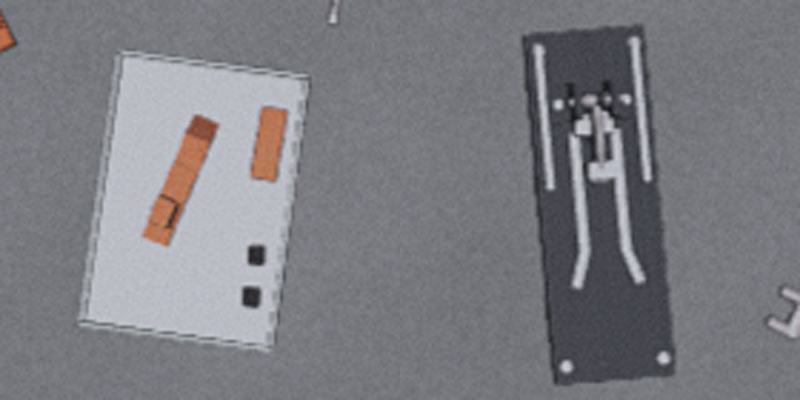

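The top picture shows four tabbed bars: in the tray (253,253), and loose on the table at (121,286), (175,327) and (181,187). The crop confirms that the one in the tray is farthest right. It has its tab at (248,264) and its dark wedge nose at (262,232). The plain bar is at (284,240), the nest at (399,251) with its axis turned about +5°, and the roller at (401,240).

```bash
python3 -m handwheel '[[[-0.9,-0.54,0,0,0,0],[-0.9,-0.54,0,0,0,0],[-0.9,-0.54,0,0,0,0],[-0.9,-0.54,0,0,0,0],[-0.9,-0.54,0,0,0,0],[-0.9,-0.54,0,0,0,0],[-0.9,-0.54,0,0,0,0],[-0.9,-0.54,0,0,0,0]]]' 0.6; python3 -m handwheel '[[[-0.9,-0.54,0,0,0,0],[-0.9,-0.54,0,0,0,0],[-0.9,-0.54,0,0,0,0],[-0.9,-0.54,0,0,0,0],[-0.9,-0.54,0,0,0,0],[-0.9,-0.54,0,0,0,0],[0,0,0,0,0,0],[0,0,0,0,0,0]]]'
python3 - <<'E'
from h import *
np.set_printoptions(precision=4,suppress=True)
im,m=snap('wrist','w1.png'); print(-np.array(m['R']).T@m['t'],np.array(m['R'])[2])
for l,z in(('bar_tab',.034),('bar_nose',.004),('bar_groove',.012),('bar',.004),('nest_mouth',.012),('nest_slot',.012),('nest',0),('finger',0.02)):
  for d in place_of('wrist',l)[:2] if l!='finger' else spot_in('wrist',l)[:2]: print(l,np.round(d['xy'],1),round(d['confidence'],2),onz(m,d['xy'],z,'wrist'))
s=get_state();print(s['clock'],s['eef_pos'],s['ee_rot'])
E
```

```text
clock: 1.47
eef_pos: [0.3805, 0.3834, 0.2093]
ee_rot: [0.0, 0.183, 0.983, 0.0]
ft_force: [-0.1, -0.1, -0.1]
gripper_width: 0.0509
finger_force: 0.0
clock: 2.13
eef_pos: [0.4968, 0.2345, 0.2092]
ee_rot: [0.0, 0.185, 0.983, 0.0]
ft_force: [-0.3, 1.3, 0.0]
gripper_width: 0.0512
finger_force: 0.0
[0.4319 0.2599 0.374 ] [ 0.2527 -0.0978 -0.9626]
bar_tab [296.7 280.1] 0.91 [0.5502 0.1898 0.034 ]
bar_tab [562.5 131.9] 0.89 [0.5028 0.5061 0.034 ]
bar_nose [451.4  94.4] 0.72 [0.4331 0.4036 0.004 ]
bar_nose [489.1 124.1] 0.61 [0.4747 0.4346 0.004 ]
bar_groove [296.  316.1] 0.74 [0.5968 0.1682 0.012 ]
bar_groove [517.1 127.7] 0.69 [0.4867 0.4627 0.012 ]
bar [531.7 126.5] 0.93 [0.4918 0.4866 0.004 ]
bar [297.1 297.2] 0.81 [0.5794 0.1763 0.004 ]
nest_mouth [ 63.7 351.8] 0.72 [ 0.547 -0.17   0.012]
nest_slot [ 82.8 368. ] 0.45 [ 0.5786 -0.1525  0.012 ]
nest [ 81.7 369.9] 0.74 [ 0.5858 -0.1709  0.    ]
finger [208.3 236.7] 0.34 [0.4795 0.1201 0.02  ]
2.5833 [0.4955 0.2363 0.2091] [-0.      0.1822  0.9833  0.    ]
```

View pics/w1.png

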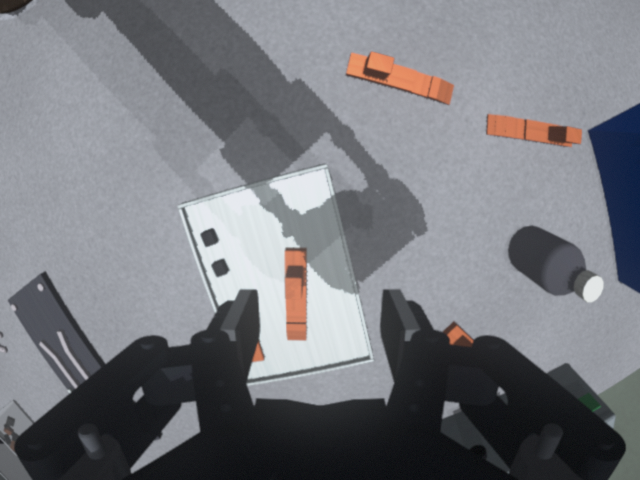

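The wrist picture shows the tray bar between the open fingers, upright in the image: tail (296,250), tab (296,280), nose (297,338). The nest's plate is at the left edge.

Run:
```python
from h import *
np.set_printoptions(precision=4,suppress=True)
m=camera_model('wrist')
b=cv2.imread('pics/w1.png').astype(int)
k=(b[:,:,2]-b[:,:,0]>60)&(b[:,:,2]>90)
k[:,:275]=0;k[:,320:]=0;k[:240]=0;k[345:]=0
P=[]
for r in list(range(298,338,2)):
    c=np.where(k[r])[0]
    if len(c)>5:
        P.append((onz(m,(c[0]-.5,r),.016,'wrist')+onz(m,(c[-1]+.5,r),.016,'wrist'))/2)
P=np.array(P);v=cv2.fitLine(P[:,:2].astype(np.float32),cv2.DIST_HUBER,0,.01,.01).ravel()
print('bar yaw',np.degrees(np.arctan(v[1]/v[0])),v[2:])
r=np.where(k.any(1))[0];print('rows',r[0],r[-1],onz(m,(296,r[0]),.016,'wrist'),onz(m,(297,r[-1]),.007,'wrist'))
# nest in top
mt=camera_model('top');a=cv2.imread('pics/top0.png')
g=a[180:325,360:440].max(2); kk=cv2.morphologyEx((g<82).astype(np.uint8),cv2.MORPH_CLOSE,np.ones((9,9)))
kk=cv2.morphologyEx(kk,cv2.MORPH_OPEN,np.ones((5,5)))
n,l,st,_=cv2.connectedComponentsWithStats(kk);i=1+st[1:,4].argmax()
c=max(cv2.findContours((l==i).astype(np.uint8),0,1)[0],key=cv2.contourArea)
box=cv2.boxPoints(cv2.minAreaRect(c))+[360,180];print(box,np.median(g))
W=np.array([onz(mt,p,.012,'top') for p in box]);print(W,W.mean(0))
for p in((373,193),(414,189.5),(383.5,314.4),(426.2,310.9)):print(onz(mt,p,.012,'top'))
```

```text
bar yaw -21.433474 [0.5909 0.1725]
rows 251 339 [0.5257 0.1995 0.016 ] [0.6258 0.159  0.007 ]
[[371.8965 192.3788]
 [414.518  188.4445]
 [425.7984 310.6494]
 [383.177  314.5836]] 122.0
[[ 0.7222 -0.1051  0.012 ]
 [ 0.7327 -0.2061  0.012 ]
 [ 0.4448 -0.2329  0.012 ]
 [ 0.4348 -0.1329  0.012 ]] [ 0.5836 -0.1693  0.012 ]
[ 0.7207 -0.1077  0.012 ]
[ 0.7301 -0.2049  0.012 ]
[ 0.4352 -0.1337  0.012 ]
[ 0.4442 -0.2339  0.012 ]
```

```bash
python3 -m handwheel '[[[-0.8,-0.3,0.5,0,0,0.07],[-0.8,-0.3,0.5,0,0,0],[-0.66,-0.22,0.5,0,0,0],[0,0,0.9,0,0,0],[0,0,0.9,0,0,0],[0,0,0.5,0,0,0],[0,0,0,0,0,0],[0,0,0,0,0,0]]]' 0.6
python3 - <<'E'
from h import *
np.set_printoptions(precision=4,suppress=True)
im,m=snap('wrist','w2.png')
for l,z in(('bar_tab',.034),('bar_nose',.004),('bar_groove',.012)):
  for d in place_of('wrist',l)[:1]: print(l,np.round(d['xy'],1),round(d['confidence'],2),onz(m,d['xy'],z,'wrist'))
s=get_state();print(s['clock'],s['eef_pos'],s['ee_rot'])
E
```

```text
clock: 3.25
eef_pos: [0.5492, 0.1881, 0.0942]
ee_rot: [-0.001, 0.186, 0.982, -0.001]
ft_force: [0.1, 0.3, 0.5]
gripper_width: 0.0518
finger_force: 0.0
bar_tab [320.9 252.8] 0.79 [0.5507 0.1886 0.034 ]
bar_nose [567.8 378.4] 0.91 [0.7799 0.3706 0.004 ]
bar_groove [603.9  55.3] 0.91 [0.4873 0.462  0.012 ]
3.45 [0.5517 0.1887 0.0971] [0.0017 0.1863 0.9825 0.0008]
```

View pics/w2.png

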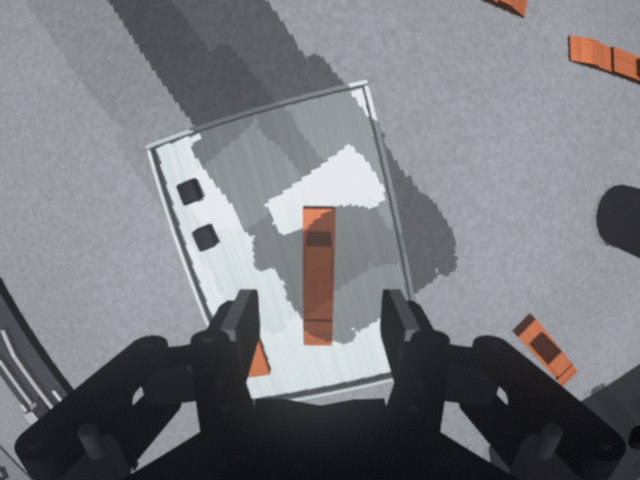

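The bar is centred between the fingers: bar at column 319, pads at columns 248 and 392. I'll go down and grip.

```bash
python3 -m handwheel '[[[0,0,0.9,0,0,0],[0,0,0.8,0,0,0],[0,0,0.5,0,0,0],[0,0,0.25,0,0,0],[0,0,0,0,0,0]]]' 0.6;python3 -m handwheel '[[[0,0,0,0,0,0],[0,0,0,0,0,0],[0,0,0,0,0,0],[0,0,0,0,0,0],[0,0,0,0,0,0],[0,0,0,0,0,0],[0,0,0,0,0,0],[0,0,0,0,0,0]]]' 0
```

```text
clock: 3.87
eef_pos: [0.5493, 0.188, 0.0207]
ee_rot: [-0.001, 0.186, 0.982, -0.0]
ft_force: [-0.4, 0.5, 0.3]
gripper_width: 0.0509
finger_force: 0.0
clock: 4.53
eef_pos: [0.5516, 0.1883, 0.0235]
ee_rot: [0.001, 0.187, 0.982, 0.0]
ft_force: [-1.6, -1.5, 6.0]
gripper_width: 0.0137
finger_force: 59.2
```

```bash
python3 -m handwheel '[[[0,0,-0.5,0,0,0],[0,0,-0.8,0,0,0],[0,0,-0.8,0,0,-0.9],[0,0,-0.8,0,0,-0.9],[0,0,-0.5,0,0,-0.9],[0,0,-0.1,0,0,-0.9],[0,0,0,0,0,-0.89]]]' 0; python3 -m handwheel '[[[0.2,-0.7,0,0,0,0],[0.35,-0.9,0,0,0,0],[0.35,-0.95,0,0,0,0],[0.35,-0.95,0,0,0,0],[0.35,-0.95,0,0,0,0],[0.35,-0.95,0,0,0,0],[0.35,-0.95,0,0,0,0],[0.2,-0.95,0,0,0,0]]]' 0;  python3 -m handwheel '[[[0.2,-0.95,0,0,0,0],[0.2,-0.95,0,0,0,0],[0.12,-0.95,0,0,0,0],[0,-0.95,0,0,0,0],[0,-0.6,0,0,0,0],[0,-0.27,0,0,0,0],[0,0,0,0,0,0],[0,0,0,0,0,0]]]' 0
python3 - <<'E'
from h import *
np.set_printoptions(precision=4,suppress=True)
im,m=snap('wrist','w3.png')
for l,z in(('nest_mouth',.012),('nest_slot',.012),('nest',0),('bar_nose',.1085),('bar_groove',.1165),('finger',.03)):
  for d in (place_of if l!='finger' else spot_in)('wrist',l)[:1]: print(l,np.round(d['xy'],1),round(d['confidence'],2),onz(m,d['xy'],z,'wrist'))
s=get_state();print(s['clock'],s['eef_pos'],s['ee_rot'],s['gripper_width'])
E
```

```text
clock: 5.12
eef_pos: [0.5513, 0.1885, 0.1287]
ee_rot: [0.002, -0.05, 0.999, 0.001]
ft_force: [0.1, 0.0, -3.1]
gripper_width: 0.014
finger_force: 59.1
clock: 5.78
eef_pos: [0.4942, -0.038, 0.126]
ee_rot: [-0.001, -0.048, 0.999, 0.0]
ft_force: [0.3, -0.3, -2.7]
gripper_width: 0.0138
finger_force: 59.1
clock: 6.45
eef_pos: [0.4934, -0.1773, 0.1261]
ee_rot: [-0.001, -0.047, 0.999, 0.001]
ft_force: [-0.2, -0.3, -2.2]
gripper_width: 0.0139
finger_force: 59.2
nest_mouth [564.5 353.8] 0.74 [0.6023 0.0961 0.012 ]
nest_slot [318.  388.3] 0.63 [ 0.6445 -0.1637  0.012 ]
bar_nose [318.  399.2] 0.68 [ 0.5772 -0.1698  0.1085]
bar_groove [314.2 360.6] 0.93 [ 0.5423 -0.1751  0.1165]
finger [317.  396.8] 0.41 [ 0.6402 -0.165   0.03  ]
6.8 [ 0.494  -0.1771  0.1266] [-0.     -0.0482  0.9988  0.0001] 0.013574975447979467
```

View pics/w3.png

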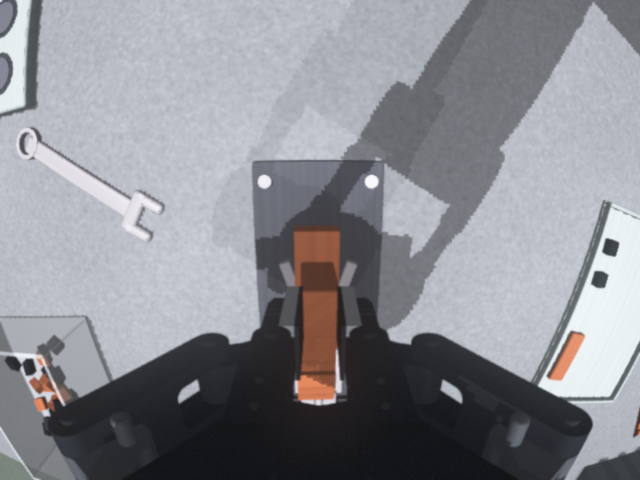

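The picture shows the bar held straight and nose forward (tail (317,230), nose (318,395)) over the nest plate. The plate's rear corners are at (253,163) and (382,161).

Run:
```python
from h import *
np.set_printoptions(precision=4,suppress=True)
C=np.array([.5836,-.1693]);a=np.radians(5.4);ex=np.array([np.cos(a),np.sin(a)]);ey=np.array([-ex[1],ex[0]])
def N(X): return np.array([(X[:2]-C)@ex,(X[:2]-C)@ey])*1e3
m=camera_model('wrist');b=cv2.imread('pics/w3.png').astype(int)
g=cv2.GaussianBlur(b.max(2).astype(np.float32),(0,0),1.2)
for r in range(170,300,16):
    d=np.diff(g[r]);l=225+d[225:275].argmin();q=360+d[360:400].argmax()
    L,Q=onz(m,(l+.5,r),.012,'wrist'),onz(m,(q+.5,r),.012,'wrist');print('plate',r,l,q,N(L),N(Q))
o=(b[:,:,2]-b[:,:,0]>50)
for r in list(range(234,262,6))+list(range(340,395,10)):
    c=np.where(o[r,270:370])[0]+270
    if len(c): print('bar',r,c[0],c[-1],N(onz(m,(c[0]-.5,r),.121,'wrist')),N(onz(m,(c[-1]+.5,r),.121,'wrist')))
print('nose',N(onz(m,(318,402),.112,'wrist')),'tail',N(onz(m,(317,229),.121,'wrist')),'TCP',N(np.array([.494,-.1772])))
mt=camera_model('top')
t=cv2.imread('pics/top0.png')
for nm,p,z in(('roller',(400.4,239.5),.03),('fingerhinge?',(399,215),.05)):print(nm,N(onz(mt,p,z,'top')))
l=cv2.resize(t[195:285,360:440],(533,600),interpolation=cv2.INTER_CUBIC);cv2.imwrite('pics/nest0.png',l)
```

```text
plate 170 251 383 [-136.5633  -50.3355] [-136.6742   49.6442]
plate 186 268 366 [-124.0871  -37.518 ] [-124.1778   36.888 ]
plate 202 252 382 [-111.8368  -50.2994] [-111.9691   49.6565]
plate 218 253 382 [-99.2227 -49.9811] [-99.3719  50.1479]
plate 234 253 387 [-86.3783 -50.522 ] [-86.5519  54.7186]
plate 250 255 380 [-73.2454 -49.5195] [-73.4074  49.7297]
plate 266 255 379 [-59.7567 -50.1997] [-59.9335  49.6057]
plate 282 256 378 [-45.8559 -50.133 ] [-46.0443  49.541 ]
plate 298 257 377 [-31.4647 -50.1329] [-31.6655  49.5381]
bar 234 294 339 [-114.8828  -11.1994] [-114.9157   10.6223]
bar 240 294 339 [-111.9272  -11.2487] [-111.9618   10.6698]
bar 246 295 339 [-108.9459  -10.8203] [-108.9812   10.7194]
bar 252 295 338 [-105.9351  -10.8726] [-105.9716   10.2893]
bar 258 295 338 [-102.8937  -10.9275] [-102.9319   10.3408]
bar 340 304 336 [-57.0546  -7.2189] [-57.0715  10.2322]
bar 350 303 334 [-50.7018  -7.8655] [-50.7332   9.2971]
bar 360 302 334 [-44.1253  -8.5366] [-44.1649   9.4295]
bar 370 301 333 [-37.3029  -9.2344] [-37.3583   9.017 ]
bar 380 298 334 [-30.189  -11.0896] [-30.2727   9.7216]
bar 390 298 334 [-22.8074 -11.2953] [-22.8974   9.8829]
nose [-5.9709  0.4147] tail [-117.3354   -0.0472] TCP [-89.9458   0.5672]
roller [26.4329 -3.3003]
fingerhinge? [81.9964 -2.0625]
```

View pics/nest0.png

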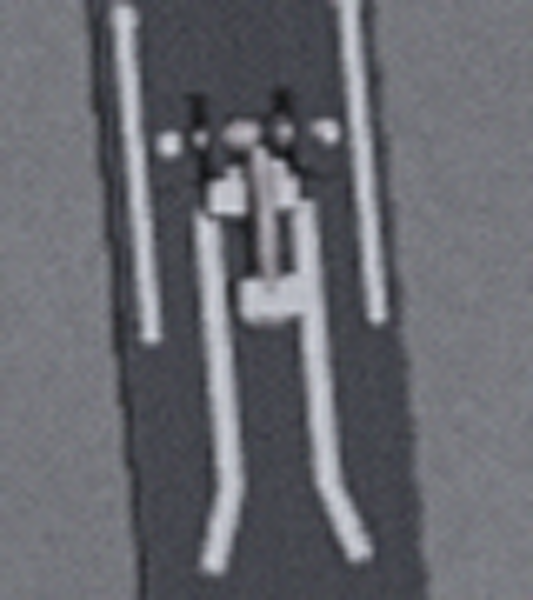

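The crop shows the flared mouth starting at crop (213,568) and (365,555), the straight rails starting at about row 485, the roller at (268,298), the stop blocks at row 195, and the hinge at row 130. The rails look slightly right of the plate's middle, so I'll measure that to sub-pixel.

Run:
```python
from h import *
np.set_printoptions(precision=1,suppress=True)
C=np.array([.5836,-.1693]);a=np.radians(5.4);ex=np.array([np.cos(a),np.sin(a)]);ey=np.array([-ex[1],ex[0]])
def N(X): return np.array([(X[:2]-C)@ex,(X[:2]-C)@ey])*1e3
mt=camera_model('top');t=cv2.imread('pics/top0.png').max(2).astype(float)
def cen(r,lo,hi):
    w=np.clip(t[r,lo:hi+1]-85,0,None); return (w*np.arange(lo,hi+1)).sum()/w.sum(), w.sum()
for r in range(226,284,3):
    base=399.5+(r-250)*.092
    c0=int(base)
    d=np.abs(np.diff(t[r]))
    e1=370+d[370:384].argmax()+.5; e2=413+d[413:428].argmax()+.5
    L=cen(r,c0-13,c0-3);R=cen(r,c0+4,c0+14)
    print(r,'plateL',N(onz(mt,(e1,r),0.006,'top')),'plateR',N(onz(mt,(e2,r),.012,'top')),'railL',N(onz(mt,(L[0],r),.019,'top')),'railR',N(onz(mt,(R[0],r),.019,'top')),t[r,c0-3:c0+6])
for r in (222,224,226,228,230,232,234,236,238,240,242,244):
    print(r,t[r,390:412])
m=camera_model('wrist');b=cv2.imread('pics/w3.png').max(2)
for r in(375,385,392): print('w',r,b[r,284:306],b[r,330:352])
```

```text
226 plateL [63.5 39.3] plateR [ 56.4 -40. ] railL [60.1 10.7] railR [ 57.7 -17.2] [204. 203. 164.  78.  91. 154. 165. 130. 116.]
229 plateL [55.8 32.9] plateR [ 48.7 -46.4] railL [53.4 15.4] railR [ 50.6 -17.9] [ 72.  64.  44.  44.  80. 152. 165. 121.  61.]
232 plateL [49.3 40.6] plateR [ 42.2 -38.7] railL [46.3 15.5] railR [ 43.5 -17.8] [ 77.  77.  62.  42.  79. 148. 162. 118.  78.]
235 plateL [42.2 41.3] plateR [ 35.  -40.3] railL [39.2 15.4] railR [ 36.4 -18.7] [ 75.  62.  41.  60. 108. 149. 118.  72.  74.]
238 plateL [34.9 39.5] plateR [ 27.3 -46.8] railL [32.1 15.3] railR [ 29.6 -15.3] [ 83. 161. 203. 199. 180. 157. 176. 196. 193.]
241 plateL [27.3 33.1] plateR [ 20.3 -46.1] railL [25.1 15.8] railR [ 22.5 -15.1] [ 82. 163. 199. 193. 199. 204. 199. 195. 201.]
244 plateL [20.2 33.7] plateR [ 12.8 -50.1] railL [18.  15.6] railR [ 15.1 -18.7] [80. 68. 64. 76. 76. 84. 84. 80. 75.]
247 plateL [14.5 50.9] plateR [  5.6 -51.8] railL [10.9 15.2] railR [  8.1 -18.5] [77. 80. 76. 74. 77. 81. 74. 75. 63.]
250 plateL [ 7.2 49.2] plateR [ -1.7 -53.5] railL [ 3.9 15.3] railR [  1.  -18.5] [74.
[... 2716 characters left out ...]
  76.  84.  84.  80.  75.
  68. 145. 197. 200. 172.  87.  73.  82.]
w 375 [ 38  37  39  38  39  39  41  39  39  38  52  69  61  50  48  61 101 141
 162 174 180 178] [121 122 123 123 128 155 202 223 218 153  81  51  50  56  70  58  45  40
  39  41  41  40]
w 385 [ 37  34  35  37  37  37  41  40  49  85 141 201 221 224 226 226 226 226
 226 225 226 226] [145 143 141 138 144 179 220 228 228 226 219 177 129 112 112 106  84  55
  42  38  39  37]
w 392 [ 36  35  34  36  36  36  37  35  46  78 119 170 198 207 210 213 213 214
 214 215 214 214] [213 213 213 207 184 147 154 187 196 192 180 147 119 111 111 107  88  53
  37  36  37  35]<stdin>:7: RuntimeWarning: invalid value encountered in scalar divide
```

```bash
python3 -m handwheel '[[[0.7,-0.02,0.2,0,0,0],[0.63,0,0.6,0,0,0],[0,0,0.8,0,0,0],[0,0,0.7,0,0,0],[0,0,0.5,0,0,0],[0,0,0.28,0,0,0],[0,0,0,0,0,0],[0,0,0,0,0,0]]]' 0
python3 - <<'E'
from h import *
np.set_printoptions(precision=1,suppress=True)
im,m=snap('wrist','w4.png');it,mt=snap('top','t4.png')
C=np.array([.5836,-.1693]);a=np.radians(5.4);ex=np.array([np.cos(a),np.sin(a)]);ey=np.array([-ex[1],ex[0]])
s=get_state();d=s['eef_pos'][:2]-C;print(d@ex*1e3,d@ey*1e3,s['eef_pos'][2]*1e3,s['clock'],s['ft_force'])
w=cv2.resize(im[250:450,200:440],(400,333),interpolation=cv2.INTER_CUBIC)
t=cv2.resize(it[195:320,340:460],(400,417),interpolation=cv2.INTER_CUBIC)
o=np.zeros((417,800,3),np.uint8);o[:333,:400]=w;o[:,400:]=t;cv2.imwrite('pics/c4.png',o[:,:,::-1])
E
```

```text
clock: 7.47
eef_pos: [0.4547, -0.1823, 0.0344]
ee_rot: [0.0, -0.048, 0.999, -0.0]
ft_force: [-0.1, -0.3, -1.6]
gripper_width: 0.0141
finger_force: 59.2
-128.79426915381137 -1.3653635425253143 35.223762943007074 7.5667 [ 0.2  0.9 -3.3]
```

View pics/c4.png

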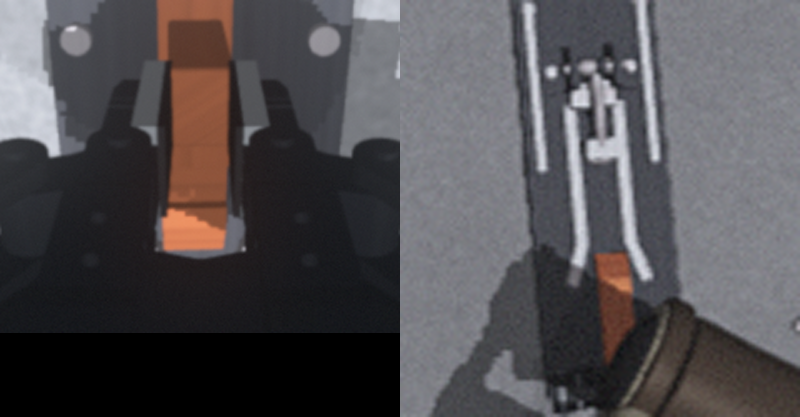

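The wrist half shows the bar straight between the fingers. The top half shows the nose inside the flared mouth at crop (612,255), between the flares at (578,255) and (634,255). I'll measure the lateral offset.

Run:
```python
from h import *
np.set_printoptions(precision=1,suppress=True)
C=np.array([.5836,-.1693]);a=np.radians(5.4);ex=np.array([np.cos(a),np.sin(a)]);ey=np.array([-ex[1],ex[0]])
def N(X): return np.array([(X[:2]-C)@ex,(X[:2]-C)@ey])*1e3
mt=camera_model('top');t=cv2.imread('pics/t4.png').astype(float)
o=t[:,:,2]-t[:,:,0]
for r in range(269,302,3):
    w=np.clip(o[r,395:415],0,None); mx=np.median(w[w>30]) if (w>30).any() else 1
    k=np.arange(395,415); c=(w*k).sum()/w.sum()
    print(r,'c',round(c,2),'width px',round(w.sum()/mx,1),N(onz(mt,(c,r),.022,'top')))
print(o[266:274,398:414])
for r in(250,256,262): 
    b=399.5+(r-250)*.092; print(r,t[r].max(1)[386:416])
```

```text
269 c nan width px 0.0 [nan nan]
272 c 402.93 width px 9.7 [-49.4  -3.5]
275 c 403.35 width px 9.9 [-56.4  -3.8]
278 c 404.02 width px 9.6 [-63.5  -4.8]
281 c 405.06 width px 11.6 [-70.7  -6.5]
284 c 404.33 width px 9.9 [-77.5  -4.2]
287 c 404.35 width px 9.8 [-84.4  -3.6]
290 c 404.92 width px 10.0 [-91.5  -4.3]
293 c 404.64 width px 8.7 [-98.4  -3. ]
296 c 403.52 width px 6.4 [-105.1    0.3]
299 c 402.85 width px 4.2 [-111.9    2.4]
[[-10.  -9. -13. -15.  -8.  -7.  -9.  -7. -11.  -7. -10. -10.  -9.  -7.
  -10. -10.]
 [ -4.  -9.  -5.  -8.  -8.  -9.  -8. -12. -10. -10.  -9. -11. -11. -11.
  -11.  -8.]
 [ -9. -12. -11. -11. -13. -14.  -7. -10.  -8. -12. -10. -12. -14. -10.
  -11.  -8.]
 [ -9.  -7. -11. -11. -11.  -8. -10. -12. -10. -10. -11. -14. -11. -10.
  -12.  -9.]
 [-11.  -7.  -9.  -5.   2.   9.  14.  22.  29.  18.   0. -13. -12. -11.
   -7.  -9.]
 [ 34.  74.  77.  74.  69.  74.  72.  81.  81.  60.  13. -12. -14. -10.
   -7. -11.]
 [ 36.  85.  85.  87.  84.  86.  82.  87.  85.  77.  31. -10.  -9. -14.
   -9.  -9.]
 [ 22.  69.  83.  81.  82.  78.  81.  81.  81.  80.  43.  -9. -11. -15.
  -13. -10.]]
250 [ 82.  81.  89.  73.  86. 153. 213. 211. 176. 100.  80.  80.  84.  83.
  79.  91.  83.  82.  77. 125. 194. 212. 199. 139.  86.  73.  83.  83.
  78.  87.]
256 [ 82.  82.  82.  81.  83. 127. 187. 214. 198. 147.  82.  80.  87.  89.
  78.  84.  87.  85.  78.  78. 151. 211. 209. 184. 107.  81.  84.  83.
  84.  83.]
262 [ 82.  83.  93.  80.  79.  72. 149. 212. 211. 179. 108.  83.  83.  81.
  85.  84.  83.  84.  83.  77. 101. 171. 216. 202. 146.  80.  82.  86.
  82.  77.]<stdin>:9: RuntimeWarning: invalid value encountered in scalar divide
```

The bar sits about 2.2 mm right of the rail centreline, so I'll correct that and then lower it gently.

```bash
python3 -m handwheel '[[[0,0.073,0,0,0,0],[0,0,0.05,0,0,0],[0,0,0.05,0,0,0],[0,0,0,0,0,0],[0,0,0,0,0,0]]]' 0; python3 -m handwheel '[[[0,0,0.03,0,0,0],[0,0,0,0,0,0],[0,0,0,0,0,0]]]' 0;python3 -m handwheel '[[[0,0,0.02,0,0,0],[0,0,0,0,0,0],[0,0,0,0,0,0]]]' 0
```

```text
clock: 7.98
eef_pos: [0.4546, -0.1804, 0.0316]
ee_rot: [0.0, -0.048, 0.999, -0.0]
ft_force: [0.1, 0.7, -0.5]
gripper_width: 0.0139
finger_force: 59.4
clock: 8.23
eef_pos: [0.4546, -0.1807, 0.0314]
ee_rot: [0.0, -0.048, 0.999, -0.0]
ft_force: [-1.4, 0.1, 5.4]
gripper_width: 0.0138
finger_force: 60.2
clock: 8.48
eef_pos: [0.4546, -0.1808, 0.0314]
ee_rot: [0.0, -0.048, 0.999, -0.0]
ft_force: [-3.6, 0.2, 9.8]
gripper_width: 0.0137
finger_force: 60.7
```

```bash
python3 -m handwheel '[[[0,0,-0.045,0,0,0],[0,0,0,0,0,0],[-0.15,0,0,0,0,0],[-0.2,0,0,0,0,0],[-0.2,0,0,0,0,0],[-0.1,0,0,0,0,0],[0,0,0,0,0,0]]]' 0; python3 -m handwheel '[[[-0.15,0,0,0,0,0],[-0.2,0,0,0,0,0],[-0.2,0,0,0,0,0],[-0.1,0,0,0,0,0],[0,0,0,0,0,0]]]' 0
```

```text
clock: 9.07
eef_pos: [0.4746, -0.1787, 0.0315]
ee_rot: [0.001, -0.048, 0.999, -0.0]
ft_force: [-1.2, 0.9, 4.7]
gripper_width: 0.0141
finger_force: 60.0
clock: 9.48
eef_pos: [0.4937, -0.1767, 0.0315]
ee_rot: [0.0, -0.048, 0.999, -0.0]
ft_force: [-1.4, 0.8, 5.2]
gripper_width: 0.0139
finger_force: 60.2
```

```bash
python3 -m handwheel '[[[-0.15,0,-0.015,0,0,0],[-0.2,0,0,0,0,0],[-0.15,0,0,0,0,0],[-0.1,0,0,0,0,0],[0,0,0,0,0,0]]]' 0; python3 -m handwheel '[[[-0.05,0,0,0,0,0],[-0.05,0,0,0,0,0],[-0.05,0,0,0,0,0],[0,0,0,0,0,0]]]' 0; python3 -m handwheel '[[[-0.05,0,0,0,0,0],[-0.05,0,0,0,0,0],[-0.05,0,0,0,0,0],[0,0,0,0,0,0]]]' 0
```

```text
clock: 9.9
eef_pos: [0.5117, -0.1748, 0.0315]
ee_rot: [0.001, -0.048, 0.999, -0.0]
ft_force: [-0.9, 0.1, 4.2]
gripper_width: 0.0136
finger_force: 59.9
clock: 10.23
eef_pos: [0.5152, -0.1744, 0.0315]
ee_rot: [-0.0, -0.048, 0.999, 0.0]
ft_force: [-2.3, 0.2, 4.4]
gripper_width: 0.0137
finger_force: 60.1
clock: 10.57
eef_pos: [0.5197, -0.1739, 0.0315]
ee_rot: [-0.0, -0.048, 0.999, 0.0]
ft_force: [-2.5, -0.1, 4.3]
gripper_width: 0.0138
finger_force: 60.1
```

```bash
for i in 1; do python3 -m handwheel '[[[-0.05,0,-0.01,0,0,0],[-0.05,0,0,0,0,0],[-0.05,0,0,0,0,0],[0,0,0,0,0,0]]]' 0; python3 -m handwheel '[[[-0.05,0,0,0,0,0],[-0.05,0,0,0,0,0],[-0.05,0,0,0,0,0],[0,0,0,0,0,0]]]' 0; python3 -m handwheel '[[[-0.05,0,0,0,0,0],[-0.05,0,0,0,0,0],[-0.05,0,0,0,0,0],[0,0,0,0,0,0]]]' 0; done
```

```text
clock: 10.9
eef_pos: [0.5237, -0.1734, 0.0315]
ee_rot: [-0.001, -0.048, 0.999, 0.0]
ft_force: [-4.5, -0.9, 4.6]
gripper_width: 0.0136
finger_force: 60.1
clock: 11.23
eef_pos: [0.5261, -0.1731, 0.0315]
ee_rot: [-0.003, -0.048, 0.999, 0.0]
ft_force: [-8.6, -1.3, 8.5]
gripper_width: 0.0138
finger_force: 60.6
clock: 11.57
eef_pos: [0.5304, -0.1727, 0.0315]
ee_rot: [-0.003, -0.048, 0.999, 0.001]
ft_force: [-7.5, -1.3, 8.9]
gripper_width: 0.0139
finger_force: 60.6
```

```bash
python3 -m handwheel '[[[-0.05,0,0,0,0,0],[-0.05,0,0,0,0,0],[-0.05,0,0,0,0,0],[0,0,0,0,0,0]]]' 0; python3 -m handwheel '[[[-0.05,0,0,0,0,0],[-0.05,0,0,0,0,0],[-0.05,0,0,0,0,0],[0,0,0,0,0,0]]]' 0; python3 -m handwheel '[[[-0.05,0,0,0,0,0],[-0.05,0,0,0,0,0],[-0.05,0,0,0,0,0],[0,0,0,0,0,0]]]' 0
```

```text
clock: 11.9
eef_pos: [0.5348, -0.1722, 0.0315]
ee_rot: [-0.003, -0.048, 0.999, 0.001]
ft_force: [-8.9, -1.2, 8.5]
gripper_width: 0.0136
finger_force: 60.6
clock: 12.23
eef_pos: [0.5408, -0.1717, 0.0315]
ee_rot: [-0.001, -0.047, 0.999, 0.0]
ft_force: [-5.1, -1.0, 4.6]
gripper_width: 0.014
finger_force: 60.1
clock: 12.57
eef_pos: [0.5457, -0.1711, 0.0315]
ee_rot: [-0.001, -0.048, 0.999, 0.0]
ft_force: [-4.8, -0.8, 4.8]
gripper_width: 0.0137
finger_force: 60.1
```

```bash
python3 -m handwheel '[[[-0.05,0,0,0,0,0],[-0.05,0,0,0,0,0],[0,0,0,0,0,0]]]' 0; python3 -m handwheel '[[[-0.05,0,0,0,0,0],[-0.05,0,0,0,0,0],[0,0,0,0,0,0]]]' 0; python3 -m handwheel '[[[-0.05,0,0,0,0,0],[0,0,0,0,0,0],[0,0,0,0,0,0]]]' 0
```

```text
clock: 12.82
eef_pos: [0.5496, -0.1709, 0.0315]
ee_rot: [-0.0, -0.047, 0.999, 0.0]
ft_force: [-2.9, -0.2, 3.0]
gripper_width: 0.0139
finger_force: 59.9
clock: 13.07
eef_pos: [0.5548, -0.1705, 0.0316]
ee_rot: [0.002, -0.047, 0.999, -0.0]
ft_force: [3.9, 1.3, -1.7]
gripper_width: 0.014
finger_force: 59.2
clock: 13.32
eef_pos: [0.555, -0.1705, 0.0316]
ee_rot: [0.001, -0.048, 0.999, -0.0]
ft_force: [1.4, 0.1, -2.6]
gripper_width: 0.0139
finger_force: 59.1
```

```bash
python3 -m handwheel '[[[-0.03,0,0,0,0,0],[0,0,0,0,0,0],[0,0,0,0,0,0]]]' 0; python3 -m handwheel '[[[-0.03,0,0,0,0,0],[0,0,0,0,0,0],[0,0,0,0,0,0]]]' 0
python3 - <<'E'
from h import *
it,mt=snap('top','t5.png');iS,_=snap('scene','s5.png')
t=cv2.resize(it[195:285,350:450],(400,360),interpolation=cv2.INTER_CUBIC)
s=cv2.resize(iS[190:280,200:300],(400,360),interpolation=cv2.INTER_CUBIC)
cv2.imwrite('pics/c5.png',cv2.hconcat([t,s])[:,:,::-1])
E
```

```text
clock: 13.57
eef_pos: [0.555, -0.1705, 0.0316]
ee_rot: [-0.0, -0.048, 0.999, 0.0]
ft_force: [1.5, 2.0, -1.8]
gripper_width: 0.0139
finger_force: 59.2
clock: 13.82
eef_pos: [0.5551, -0.1705, 0.0316]
ee_rot: [-0.001, -0.048, 0.999, 0.0]
ft_force: [-0.6, 0.7, -0.2]
gripper_width: 0.0137
finger_force: 59.4
```

View pics/c5.png

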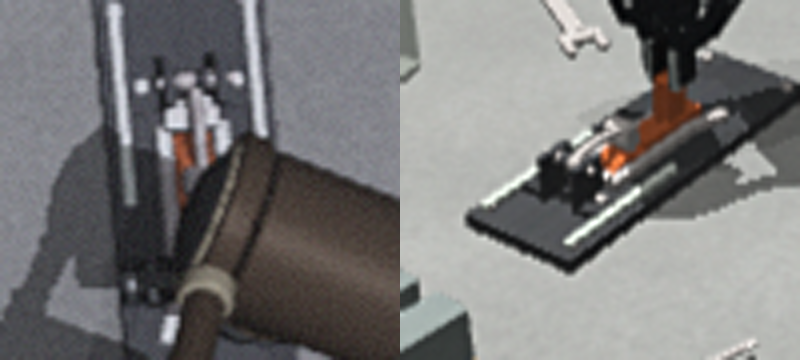

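The roller is down: the force flipped from −3 N to +4 N and the bar jumped forward 5 mm. The crop shows the nose close to the stop. One small nudge will show whether it is seated.

```bash
python3 -m handwheel '[[[-0.04,0,0,0,0,0],[0,0,0,0,0,0],[0,0,0,0,0,0]]]' 0; python3 -m handwheel '[[[-0.04,0,0,0,0,0],[0,0,0,0,0,0],[0,0,0,0,0,0]]]' 0
```

```text
clock: 14.17
eef_pos: [0.5565, -0.1703, 0.0316]
ee_rot: [-0.001, -0.048, 0.999, 0.0]
ft_force: [-4.4, 1.4, 0.3]
gripper_width: 0.0137
finger_force: 59.5
clock: 14.42
eef_pos: [0.5574, -0.1702, 0.0316]
ee_rot: [-0.001, -0.048, 0.999, 0.0]
ft_force: [-4.6, -0.3, 0.3]
gripper_width: 0.0139
finger_force: 59.7
```

```bash
python3 -m handwheel '[[[-0.03,0,0,0,0,0],[0,0,0,0,0,0],[0,0,0,0,0,0]]]' 0; python3 -m handwheel '[[[-0.03,0,0,0,0,0],[0,0,0,0,0,0],[0,0,0,0,0,0]]]' 0
```

```text
clock: 14.67
eef_pos: [0.5574, -0.1702, 0.0315]
ee_rot: [-0.002, -0.048, 0.999, 0.0]
ft_force: [-7.5, -1.4, 3.1]
gripper_width: 0.0135
finger_force: 59.9
clock: 14.92
eef_pos: [0.5574, -0.1702, 0.0316]
ee_rot: [-0.003, -0.048, 0.999, 0.0]
ft_force: [-9.4, -1.5, 4.4]
gripper_width: 0.0137
finger_force: 60.1
```

It is at the stop: the force rises to 9 N with no movement. I'll relax, open and retreat straight up.

```bash
python3 -m handwheel '[[[0.06,0,0,0,0,0],[0,0,0,0,0,0]]]' 0; python3 -m handwheel '[[[0,0,0,0,0,0],[0,0,0,0,0,0],[0,0,0,0,0,0],[0,0,0,0,0,0],[0,0,0,0,0,0],[0,0,0,0,0,0]]]' 0.45; python3 -m handwheel '[[[0,0,-0.2,0,0,0],[0,0,-0.4,0,0,0],[0,0,-0.8,0,0,0],[0,0,-0.9,0,0,0],[0,0,-0.9,0,0,0],[0,0,-0.9,0,0,0],[0.9,0,-0.9,0,0,0],[0.9,0,-0.5,0,0,0]]]' 0.45;  python3 -m handwheel '[[[0.9,0,0,0,0,0],[0.9,0,0,0,0,0],[0.9,0,0,0,0,0],[0.9,0,0,0,0,0],[0.5,0,0,0,0,0],[0,0,0,0,0,0],[0,0,0,0,0,0]]]'
python3 - <<'E'
from h import *
it,mt=snap('top','t6.png');iS,_=snap('scene','s6.png')
t=cv2.resize(it[195:285,350:450],(400,360),interpolation=cv2.INTER_CUBIC)
s=cv2.resize(iS[190:280,200:300],(400,360),interpolation=cv2.INTER_CUBIC)
cv2.imwrite('pics/c6.png',cv2.hconcat([t,s])[:,:,::-1])
E
```

```text
clock: 15.08
eef_pos: [0.5574, -0.1702, 0.0316]
ee_rot: [-0.001, -0.047, 0.999, 0.0]
ft_force: [-5.6, -0.0, 0.5]
gripper_width: 0.0136
finger_force: 59.7
clock: 15.58
eef_pos: [0.5591, -0.1704, 0.032]
ee_rot: [0.001, -0.048, 0.999, -0.0]
ft_force: [0.7, -0.4, -0.8]
gripper_width: 0.0383
finger_force: 0.0
clock: 16.25
eef_pos: [0.5072, -0.1764, 0.2019]
ee_rot: [0.004, -0.048, 0.999, -0.002]
ft_force: [0.2, -0.4, 0.5]
gripper_width: 0.0385
finger_force: 0.0
clock: 16.83
eef_pos: [0.3825, -0.1875, 0.198]
ee_rot: [0.001, -0.047, 0.999, -0.001]
ft_force: [0.2, -1.3, 0.5]
gripper_width: 0.0386
finger_force: 0.0
```

View pics/c6.png

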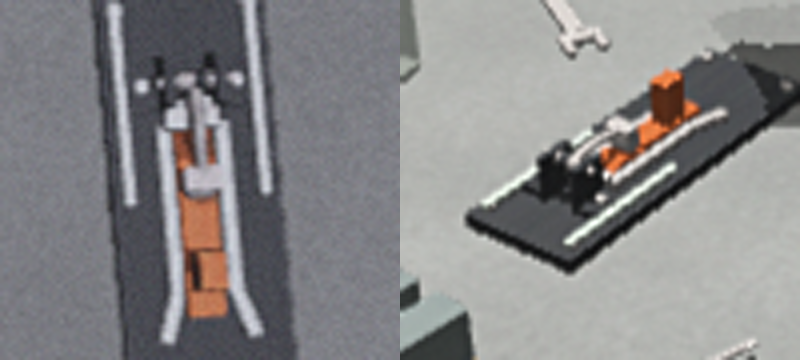

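The bar lies flat between the rails, with its nose at the stop (crop (195,130)) and the roller in the groove (crop (203,182)). The gripper is clear, so I'm handing the job in.

```bash
python3 -c "
from cell import job_done; print(job_done())"
```

```text
the job is handed in; nothing more can be done
None
```

The bar lies flat in the nest with its nose at the stop and the finger's roller in the groove; sliding and seating it read at most about 9 N along the push, and the job was handed in at about 17 s on the robot's clock.

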